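Seat the cover plate on the desk connection box

ROBOT

A 6-joint arm with a two-finger parallel gripper is mounted at the origin on the work surface; the furniture and walls round the work are solid. World frame = base frame: x ahead of the robot, y to its left, z up, the work surface at z = 0. Lengths are in m, angles in rad, forces in N, time in s.
With the tool pointing down it reaches from about 0.375 to 0.9 m from the base axis. Payload 3.1 kg.
Tool frame: the origin (TCP) lies between the finger pads; the fingertips stand 22 mm ahead of it and the grasp point (between the pads) lies 3 mm ahead of it; z points along the fingers, y is the line along which they close (so a half turn about z gives the same grasp; the last joint's range is limited). The gripper opens to 87 mm and grips with 3 to 60 N. Pads are 19 mm wide; open, the fingers measure 117 mm over their backs; the gripper's body (75 mm by 190 mm) begins 51 mm behind the grasp point.
Start: joints at [-1.329, 0.527, 1.433, -0, 1.181, -0.178], TCP at [0.255, -0.57, 0.245] pointing down, gripper open.
Joint ranges: [-3.08, 3.08], [-0.75, 2.2], [0.22, 2.44], [-1.43, 4.57], [0, 2.65], [-2.85, 2.85]. Speed limits (rad/s): [2.79, 2.79, 3.14, 3.14, 3.14, 3.14].

INTERFACE

Orientations are given as a unit quaternion [x, y, z, w].
In Python, from workcell import arm, eyes gives the robot as it stands.
- The arm moves only by the tool carry_out, never from a script. Its argument "rows" is a list of rows, each a list of 3 entries, a list of its own where there are three numbers: the closure, from -1 (fully open) to 1 (shut), then the shift along the tool's x, y, z in m, then the turn about the tool's z in rad. A call has 1 to 12 rows; each row is the pose to reach, as a shift and turn from the pose commanded when the call began, along the tool's axes at that moment; what a row does not reach only later rows make up. A row lasts 1/10 s, in which the tool goes at most 50 mm and 8.59 degrees, less where a joint would pass 70% of its speed; a pose out of reach is approached as far as the arm can. A call with a gripper value outside its range is refused whole. The fingers move at their own pace and stop on an object; "force" is the grip in N (left out, the last holds). Time passes only in rows, so rows that repeat a pose let the fingers close. It gives the time, the measured TCP pose, the force, the opening and the grip force at its end, in the units of the state.
- arm.observe(): the state, without advancing time (a new reading comes with each control period).
- eyes.grab_frame(name): name is "scene" or "top" or "wrist"; returns a dict with "color" (420x560x3 uint8, blue, green, red), "fovy" (degrees; the focal length in pixels is half the picture's height over the tangent of half this angle, whatever the lens; pixels are square), "cx", "cy" (the principal point, pixels), "pose" (4x4, takes a point from camera to world coordinates). Camera axes: x right, y up, looking along -z (the intrinsics and any distortion apply to the point x, -y, -z); pixel columns grow to the right and rows downward; lengths in m; the calibration is good to about 2 mm. A picture is of the moment at which its call begins. There is no depth.
- arm.sign_off(): hands the job in; it is judged then, once.
The state is a dict: "t": time; "q": joint angles; "qvel": joint speeds; "effort": joint torques, N m; "eef_pos": TCP position; "ee_rot": TCP orientation; "contact_force": force on the tool from outside, world axes, zero at the start; "wrist_torque": the same for the moment, N m; "grip_width": opening from 0.0 (shut) to 1.0 (fully open); "gripper_force": force on a finger pad.
Only numpy, scipy, OpenCV 4.12 (cv2) and the standard library are available. Lean on these libraries where they do the work, as an engineer would, in place of code of your own. Each camera call takes 0.05 s, during which the arm holds its last target. There are 200 camera calls.

TASK

Pick up the blue cover plate by its black grip bar and put it back on the white connection box so that both brass studs come up through its two holes and it lies flush on the box's rim, then let go. The studs can be clamped anywhere along their slot, so first rest the cover lightly on the stud tops, set some 20 mm off towards one end of the box, and slide it lengthways from there until you feel its holes drop over them; be gentle with the box, and leave the mint tin and glue stick where they are.

Things in the scene. Friction and masses are not known exactly. Their poses are not given: they have to be found in the camera images.
- cover_grip (a point): Middle of the cover's black grip bar, 25 mm above the cover's underside; x along the plate's long side, z up. Bar 34 (x) x 14 (y) mm, from 5 to 40 mm above the underside: grip across the 14 mm. Loose blue plate 146 x 80 x 5 mm, 0.2-0.4 kg, flat on the desk, two 13 mm round through holes on its long centre line at x = +30 and -30 mm. Same if turned half round.
- box: White open-topped box 112 (x) x 70 (y) x 34 mm high; origin at the middle of its underside, 14 mm above the desk; x along its long side, z up. It cannot shift or turn but stands on soft foam: it sinks 1 mm per 1.2 N (12 mm at most) and springs back. More than 25 N on it does damage. With the cover seated, cover_grip is 59 mm above this origin.
- box_rim (a point): Centre of the box's rim, 34 mm above its origin. Two brass studs (10 mm thick, 60 mm apart along the box's x, on its long centre line) rise 9 mm above the rim, tops bevelled. The pair is clamped anywhere up to 16 mm either way along x: not measured, find it by feel. Slid lightly on the stud tops, the cover drops in: the box springs up, the push vanishes, then lower the cover to the rim.
- desk_lamp: Obstacle, always in the same place: black desk lamp, heavy; origin under the middle of its 150 mm round foot. Its stem leans from the foot towards the robot and its right up to an elbow at about x 0.42, y -0.14, z 0.36 m; from there a rod runs to the shade near x 0.69, y 0.03, z 0.4 m. Bring the hand to the work well above z 0.45 m or round it, and keep the work to its left.
- mint_tin: Bystander: flat dark blue tin, 94 x 62 x 19 mm, loose; origin at the middle of its underside.
- glue_stick: Bystander: yellow upright stick, 27 mm diameter, 94 mm high, loose; origin at the middle of its underside.

How it is judged:
On the way, in this order (a step that is already met when the one before it is completed fails the run):
1. the cover is lifted off the desk (height (world z) of cover_grip above 0.06 m), for 0.2 s.
2. the cover rests on the stud tops, its holes not yet over the studs (z of cover_grip in the frame of box above 0.0655 m and x of cover_grip in the frame of box between -0.05 and 0.05 m and y of cover_grip in the frame of box between -0.02 and 0.02 m and contact force between anything else and box above 0.5 N), for 0.2 s.
At the end, for the whole second after the job is handed in: Cover flush on the rim: grip point 56 to 61 mm above the box's origin, tilt under 0.03 rad, both studs through its holes; its centre within 19.5 mm of the box's along the box's x and 4 mm along y, long sides parallel within 0.1 rad (z of cover_grip in the frame of box between 0.056 and 0.061 m and x of cover_grip in the frame of box between -0.0195 and 0.0195 m and y of cover_grip in the frame of box between -0.004 and 0.004 m and angle between the x axis of cover_grip and the x axis of box, either way round below 0.1 rad and angle between the z axis of cover_grip and the z axis of box, either way round below 0.03 rad and angle between cover_grip's own z axis and vertical below 0.03 rad); the robot touches nothing.
It fails at once if the box is loaded with more than 25 N (contact force between anything else and box above 25 N).
It fails at once if the mint tin is displaced by more than 15 mm (distance of mint_tin from where it was at the start of the episode above 0.015 m).
It fails at once if the glue stick is displaced by more than 15 mm (distance of glue_stick from where it was at the start of the episode above 0.015 m).
It also fails if it takes over 58 s, if anything falls off the work surface, if the arm or the gripper's body presses on something with over 40 N, if the wrist force passes 120 N, or if a joint passes its speed limit or range.

## Working session

There is one attempt and no reset: what is moved stays moved. The work goes in short steps, Python scripts to look and compute and a tool call to move; the robot and the scene stay as the last step left them, time stands still between calls to the robot, and variables do not carry over. Pictures are saved under pics/ and viewed, at most 10 in all, crops included, and the job is handed in when it is done.

Besides the shell and the picture viewer there is one more tool, called after "Emit:" as name([rows], argument=value, ...), one row to a line, values as JSON. carry_out: Moves the arm, as the interface text tells. Its arguments: {"type":"object","properties":{"rows":{"type":"array"},"force":{"type":"number"}},"required":["rows"]}

```bash
mkdir -p pics; ls
cat > h.py <<'E'
import numpy as np, cv2
from workcell import arm, eyes
def ray(f,u,v):
    F=f["color"].shape[0]/2/np.tan(np.radians(f["fovy"])/2)
    d=np.array([(u-f["cx"])/F,-(v-f["cy"])/F,-1]);P=np.array(f["pose"])
    return P[:3,3],P[:3,:3]@d
def atz(f,u,v,z):
    o,d=ray(f,u,v); return o+d*(z-o[2])/d[2]
def proj(f,p):
    P=np.array(f["pose"]);c=P[:3,:3].T@(np.array(p)-P[:3,3])
    F=f["color"].shape[0]/2/np.tan(np.radians(f["fovy"])/2)
    return f["cx"]+F*c[0]/-c[2], f["cy"]-F*c[1]/-c[2]
E
python3 - <<'E'
from h import *
import pickle
s=arm.observe();print(s)
for n in("top","scene"):
    f=eyes.grab_frame(n);print({k:v for k,v in f.items() if k!="color"})
    pickle.dump(f,open(n+".pkl","wb"));cv2.imwrite(f"pics/{n}0.png",cv2.resize(f["color"],(800,600)))
E
```

```text
pics
{'t': 0.0, 'q': array([-1.32850417e+00,  5.28476575e-01,  1.43388367e+00, -5.46018164e-05,
        1.18140369e+00, -1.78517249e-01]), 'qvel': array([-0.0004263 , -0.00095826, -0.00035147,  0.00166985,  0.00044199,
       -0.00072189]), 'effort': array([-1.15659745e-04, -4.40040421e+01, -1.76592994e+01,  6.32997626e-02,
        5.81435440e-02, -1.61704470e-04]), 'eef_pos': array([ 0.25514965, -0.56979982,  0.24357112]), 'ee_rot': array([ 9.77943723e-01,  2.08865736e-01, -5.98455351e-05, -1.08428470e-03]), 'contact_force': array([-0.06164052, -0.55255026, -0.33706338]), 'wrist_torque': array([ 0.03321031,  0.03122792, -0.00243723]), 'gripper_force': 0.0, 'grip_width': 0.9996289308886029}
{'fovy': 51.01035966133203, 'cx': 278.19500788729664, 'cy': 207.02587837815548, 'pose': array([[-0.0134115 ,  0.99952656, -0.0276908 ,  0.46872387],
       [-0.99941721, -0.01253036,  0.03175266,  0.26061943],
       [ 0.03139066,  0.02810051,  0.9991121 ,  0.93047391],
       [ 0.        ,  0.        ,  0.        ,  1.        ]])}
{'fovy': 55.53630279719786, 'cx': 277.9554134159564, 'cy': 206.87735387940992, 'pose': array([[-0.69753792,  0.45853186, -0.55062636,  0.03503422],
       [-0.71643805, -0.43284493,  0.54713964,  0.72783003],
       [ 0.01254512,  0.77614032,  0.63043542,  0.59797241],
       [ 0.        ,  0.        ,  0.        ,  1.        ]])}
```

View pics/top0.png

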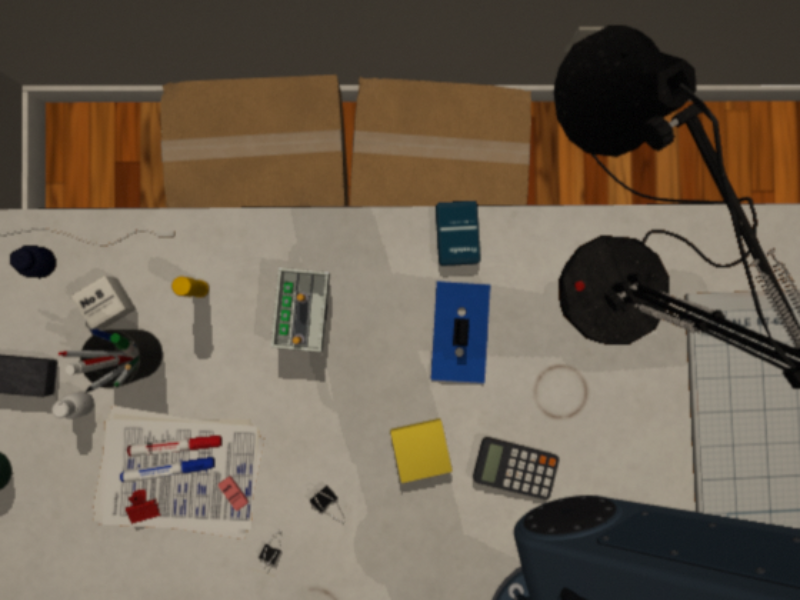

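View pics/scene0.png

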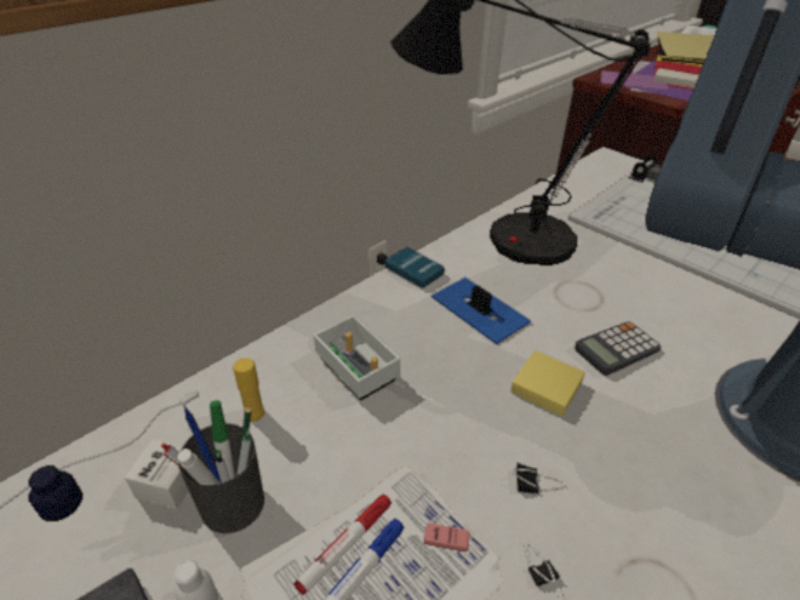

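The top view shows the cover at about (461,332), the box at (302,310), the tin at (458,233) and the glue stick at (188,287), in 800x600 pixels. The box's long side runs roughly along world x. Next I'll enlarge the crops.

Run:
```python
from h import *
import pickle
f=pickle.load(open("top.pkl","rb"));c=f["color"]
cv2.imwrite("pics/crop.png",cv2.resize(c[130:280,180:355],None,fx=4,fy=4,interpolation=cv2.INTER_CUBIC))
k=.7
for n,z,ps in(("cover",.005,[(436,282),(490,284),(484,383),(431,380)]),("rim",.048,[(279,269),(329,271),(323,351),(275,349)])):
    P=np.array([atz(f,u*k,v*k,z)[:2] for u,v in ps]);print(n,P.round(4).tolist(),P.mean(0),np.linalg.norm(np.diff(P,axis=0,append=P[:1]),axis=1))
print(atz(f,461*k,333*k,.04))
m=cv2.inRange(c,(110,40,0),(255,110,60));n,l,st,_=cv2.connectedComponentsWithStats(m);i=1+st[1:,4].argmax()
print(cv2.minAreaRect(np.argwhere(l==i)[:,::-1].astype(np.float32)),st[i])
```

```text
cover [[0.514, 0.1739], [0.5101, 0.0938], [0.3642, 0.1053], [0.3699, 0.1835]] [0.43951503 0.13913728] [0.08019726 0.14635329 0.07840786 0.14441916]
rim [[0.5327, 0.3977], [0.5291, 0.328], [0.4173, 0.3375], [0.4211, 0.4041]] [0.47505446 0.36685582] [0.06975671 0.11215097 0.06671259 0.11172235]
[0.4393806 0.1427411 0.04     ]
((306.8800354003906, 253.3400115966797), (12.0, 9.40000057220459), 53.13010025024414) [303 247  12  12  55]
```

View pics/crop.png

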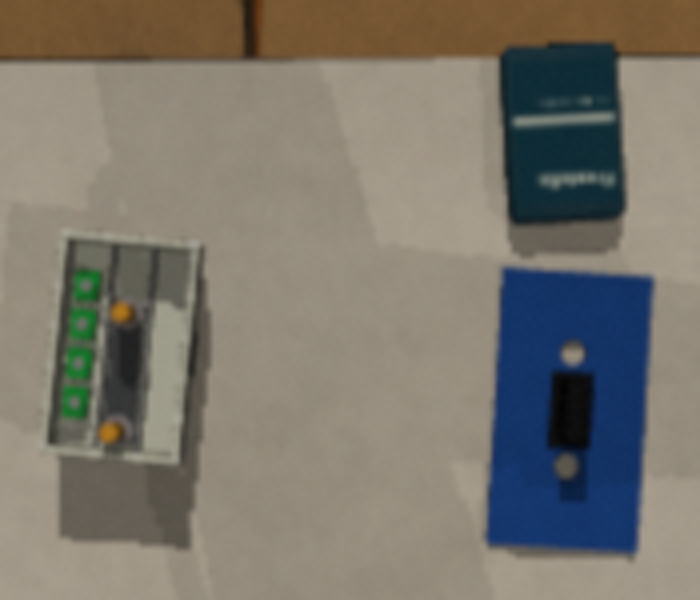

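The enlarged crop shows cover corners at (503,268), (653,278), (636,552) and (488,545), and holes at (573,353) and (566,466). The rim corners are (65,232), (203,242), (180,464) and (47,450), and the studs are at (122,312) and (111,432).

Run:
```python
from h import *
import pickle
from scipy.spatial.transform import Rotation as R
f=pickle.load(open("top.pkl","rb"))
g=lambda p,z:atz(f,(p[0]+.5)/4-.5+180,(p[1]+.5)/4-.5+130,z)[:2]
for n,z,ps in(("cover",.005,[(503,268),(653,278),(636,552),(488,545)]),("rim",.048,[(65,232),(203,242),(180,464),(47,450)]),("holes",.004,[(573,353),(566,466)]),("studs",.057,[(122,312),(111,432)])):
    P=np.array([g(p,z) for p in ps]);e=np.diff(P,axis=0,append=P[:1])
    print(n,P.mean(0).round(4),np.linalg.norm(e,axis=1).round(4),np.degrees(np.arctan2(e[:,1],e[:,0])).round(1))
print("bar",g((572,410),.04))
r=R.from_quat(arm.observe()["ee_rot"]).as_matrix();print(r.round(3))
```

```text
cover [0.4401 0.1392] [0.0797 0.1447 0.0782 0.1458] [-94.5 175.4  86.3  -4. ]
rim [0.4763 0.3678] [0.0689 0.1114 0.0663 0.109 ] [-94.8 173.5  83.1  -5.2]
holes [0.4406 0.1394] [0.0597 0.0597] [175.5  -4.5]
studs [0.4639 0.3704] [0.0594 0.0594] [174.3  -5.7]
bar [0.44135733 0.14286162]
[[ 0.913  0.409 -0.   ]
 [ 0.409 -0.913  0.002]
 [ 0.    -0.002 -1.   ]]
```

Emit:
carry_out([
  [-1,[0,0,-0.05],0],
  [-1,[0,0,-0.1],0],
  [-1,[0,0,-0.15],0],
  [-1,[0,0,-0.2],0],
  [-1,[0,0,-0.25],0],
  [-1,[0,0,-0.3],0],
  [-1,[0,0,-0.34],0],
  [-1,[0,0,-0.34],0],
  [-1,[0,0,-0.34],0],
])

```text
t: 1.0
eef_pos: [0.2553, -0.5704, 0.5849]
ee_rot: [0.978, 0.209, 0.0, 0.001]
contact_force: [-1.0, -0.3, -1.3]
grip_width: 1.001
gripper_force: 0.0
```

```bash
cat >> h.py <<'E'
def plan(xy,yawdeg,z=None):
    from scipy.spatial.transform import Rotation as R
    s=arm.observe();r=R.from_quat(s["ee_rot"]).as_matrix();p=s["eef_pos"]
    d=np.array([xy[0],xy[1],p[2] if z is None else z])-p
    yaw=np.arctan2(r[1,0],r[0,0]);t=yaw-np.radians(yawdeg)
    print("t",s["t"],"pos",p.round(4),"yaw",np.degrees(yaw).round(2),"tilt",r[:,2].round(4),"shift",(r.T@d).round(4),"turn",round(t,4),"F",s["contact_force"].round(2),"q",s["q"].round(2),"grip",s["grip_width"],s["gripper_force"])
E
python3 -c "
from h import *
plan((.4405,.1393),-4.4)"
```

```text
t 1.0 pos [ 0.2553 -0.5704  0.5849] yaw 24.11 tilt [ 3.0e-04 -1.1e-03 -1.0e+00] shift [ 0.4589 -0.5722 -0.0008] turn 0.4976 F [-1.02 -0.3  -1.27] q [-1.33  0.36  0.81 -0.    1.96 -0.18] grip 1.0007398979545803 0.0
```

Emit:
carry_out([
  [-1,[0.459,-0.572,0],0.498],
  [-1,[0.459,-0.572,0],0.498],
  [-1,[0.459,-0.572,0],0.498],
  [-1,[0.459,-0.572,0],0.498],
  [-1,[0.459,-0.572,0],0.498],
  [-1,[0.459,-0.572,0],0.498],
  [-1,[0.459,-0.572,0],0.498],
  [-1,[0.459,-0.572,0],0.498],
  [-1,[0.459,-0.572,0],0.498],
  [-1,[0.459,-0.572,0],0.498],
  [-1,[0.459,-0.572,0],0.498],
  [-1,[0.459,-0.572,0],0.498],
])

```text
t: 2.2
eef_pos: [0.4062, 0.0123, 0.5821]
ee_rot: [0.999, -0.039, -0.002, -0.0]
contact_force: [1.1, -0.2, 0.2]
grip_width: 0.998
gripper_force: 0.0
```

```bash
python3 -c "
from h import *
plan((.4405,.1393),-4.4)"
```

```text
t 2.2 pos [0.4062 0.0123 0.5821] yaw -4.44 tilt [-0.0046  0.0011 -1.    ] shift [ 0.0243 -0.1293 -0.    ] turn -0.0007 F [ 1.07 -0.15  0.16] q [-0.25 -0.03  1.31 -0.    1.87  1.4 ] grip 0.9983082066263737 0.0
```

Emit:
carry_out([
  [-1,[0.024,-0.128,0],0],
  [-1,[0.024,-0.128,0],0],
  [-1,[0.024,-0.128,0],0],
  [-1,[0.024,-0.128,0.05],0],
  [-1,[0.024,-0.128,0.1],0],
  [-1,[0.024,-0.128,0.15],0],
  [-1,[0.024,-0.128,0.2],0],
  [-1,[0.024,-0.128,0.25],0],
  [-1,[0.024,-0.128,0.3],0],
  [-1,[0.024,-0.128,0.35],0],
  [-1,[0.024,-0.128,0.4],0],
  [-1,[0.024,-0.128,0.4],0],
])

```text
t: 3.4
eef_pos: [0.4332, 0.1352, 0.1772]
ee_rot: [0.999, -0.039, -0.011, 0.001]
contact_force: [-0.8, -0.4, 2.3]
grip_width: 1.003
gripper_force: 0.0
```

Run:
```python
from h import *
f=eyes.grab_frame("wrist");plan((.4405,.1393),-4.4)
print(f["pose"],f["fovy"],f["cx"],f["cy"]);import pickle;pickle.dump(f,open("w1.pkl","wb"))
cv2.imwrite("pics/w1.png",f["color"])
print([proj(f,p) for p in ((.4405,.1393,.04),(.4405-.0728,.1393+.0056,.005),(.4405+.0728,.1393-.0056,.005))])
```

```text
t 3.45 pos [0.4363 0.1355 0.1807] yaw -4.44 tilt [-1.330e-02 -7.000e-04 -9.999e-01] shift [ 0.0039 -0.0041 -0.0001] turn -0.0006 F [ 0.52 -0.28 -0.56] q [0.06 0.41 1.9  0.   0.84 1.7 ] grip 1.000254080399495 0.0
[[-0.07616258  0.9481211   0.30865134  0.51642602]
 [-0.9970908  -0.07336307 -0.02068333  0.12842605]
 [ 0.00303331 -0.30932871  0.95095034  0.31550458]
 [ 0.          0.          0.          1.        ]] 59.96202776439525 283.50817705532404 209.64665094421798
[(np.float64(275.9957212684318), np.float64(193.79840721246865)), (np.float64(277.06987512975167), np.float64(258.8579365388842)), (np.float64(276.1844947248535), np.float64(95.78524800190453))]
```

View pics/w1.png

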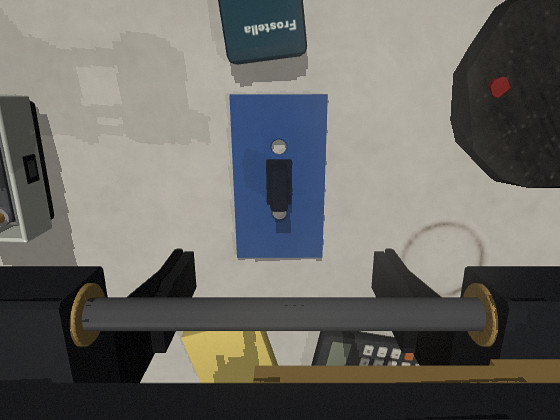

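The plate's mid-line sits at column 279–280, about 3 px from the prediction (roughly 1.5 mm towards -y). I'll descend partway, let it settle, then correct.

Emit:
carry_out([
  [-1,[0,0,0.03],0],
  [-1,[0,0,0.06],0],
  [-1,[0,0,0.08],0],
  [-1,[0,0,0.08],0],
  [-1,[0,0,0.08],0],
  [-1,[0,0,0.08],0],
])

```text
t: 4.05
eef_pos: [0.4422, 0.136, 0.1066]
ee_rot: [0.999, -0.039, 0.002, -0.0]
contact_force: [0.1, -0.6, 0.5]
grip_width: 1.001
gripper_force: 0.0
```

Run:
```python
from h import *
plan((.4405,.138),-4.4,.035)
```

```text
t 4.05 pos [0.4422 0.136  0.1066] yaw -4.42 tilt [ 4.4e-03  3.0e-04 -1.0e+00] shift [-0.0022 -0.0018  0.0716] turn -0.0003 F [ 0.12 -0.65  0.49] q [0.06 0.55 1.96 0.   0.62 1.7 ] grip 1.0010904803821539 0.0
```

Emit:
carry_out([
  [-1,[-0.001,-0.002,0.03],0],
  [-1,[-0.001,-0.002,0.05],0],
  [-1,[-0.001,-0.002,0.063],0],
  [-1,[-0.001,-0.002,0.07],0],
  [-1,[-0.001,-0.002,0.07],0],
  [-1,[-0.001,-0.002,0.07],0],
  [-1,[-0.001,-0.002,0.07],0],
])

```text
t: 4.75
eef_pos: [0.4406, 0.138, 0.0355]
ee_rot: [0.999, -0.039, 0.001, -0.0]
contact_force: [-0.5, 0.6, -0.2]
grip_width: 0.998
gripper_force: 0.0
```

Run:
```python
from h import *
plan((.4405,.138),-4.4,.034)
```

```text
t 4.75 pos [0.4406 0.138  0.0355] yaw -4.42 tilt [ 2.e-03  1.e-04 -1.e+00] shift [-0.0001 -0.      0.0015] turn -0.0003 F [-0.5   0.59 -0.22] q [0.06 0.71 1.99 0.   0.44 1.71] grip 0.9981578497987615 0.0
```

Emit:
carry_out([
  [1,[0,0,0],0],
  [1,[0,0,0],0],
  [1,[0,0,0],0],
  [1,[0,0,0],0],
  [1,[0,0,0],0],
  [1,[0,0,0],0],
  [1,[0,0,0],0],
  [1,[0,0,0],0],
  [1,[0,0,0],0],
  [1,[0,0,0],0],
], force=25)

```text
t: 5.75
eef_pos: [0.4399, 0.1379, 0.0345]
ee_rot: [0.999, -0.039, -0.0, -0.0]
contact_force: [-0.5, 0.6, -0.9]
grip_width: 0.17
gripper_force: 0.8
```

Run:
```python
from h import *
plan((.4405,.138),-4.4,.034)
```

```text
t 5.75 pos [0.4399 0.1379 0.0345] yaw -4.42 tilt [-0.  0. -1.] shift [ 0.0006 -0.0001  0.0005] turn -0.0004 F [-0.47  0.62 -0.89] q [0.06 0.71 1.99 0.   0.44 1.71] grip 0.1699668231929189 0.8229247301642317
```

Emit:
carry_out([
  [1,[0,0,0],0],
  [1,[0,0,0],0],
  [1,[0,0,0],0],
  [1,[0,0,-0.02],0],
  [1,[0,0,-0.05],0],
  [1,[0,0,-0.09],0],
  [1,[0,0,-0.11],0],
  [1,[0,0,-0.11],0],
  [1,[0,0,-0.11],0],
  [1,[0,0,-0.11],0],
  [1,[0,0,-0.11],0],
], force=30)

```text
t: 6.85
eef_pos: [0.4388, 0.1378, 0.1431]
ee_rot: [0.999, -0.039, -0.002, 0.0]
contact_force: [0.3, 0.2, -1.9]
grip_width: 0.158
gripper_force: 30.0
```

Run:
```python
from h import *
plan((.47,.36),-5.4)
f=eyes.grab_frame("wrist");import pickle;pickle.dump(f,open("w2.pkl","wb"))
t=eyes.grab_frame("top");pickle.dump(t,open("t2.pkl","wb"))
cv2.imwrite("pics/w2.png",f["color"])
```

```text
t 6.85 pos [0.4388 0.1378 0.1431] yaw -4.43 tilt [-3.6e-03 -2.0e-04 -1.0e+00] shift [ 1.400e-02 -2.239e-01 -2.000e-04] turn 0.0169 F [ 0.34  0.21 -1.91] q [0.06 0.48 1.93 0.   0.73 1.71] grip 0.1582866567454605 29.999711578711867
```

View pics/w2.png

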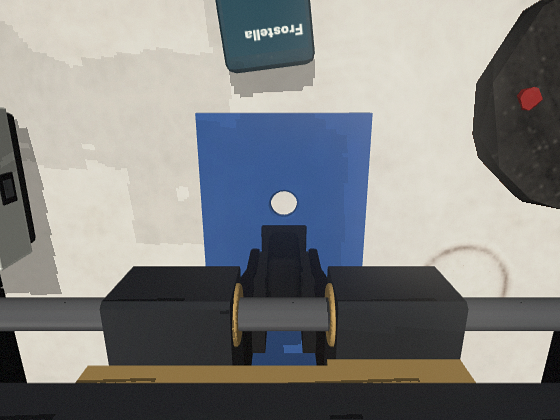

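The cover is held squarely, with its front edge at row 113 (columns 195–372) and the hole at (284,203). I'll move beside the box to measure the studs with the wrist camera.

Emit:
carry_out([
  [1,[0.01,-0.04,-0.01],0.016],
  [1,[0.01,-0.08,-0.02],0.016],
  [1,[0.01,-0.11,-0.03],0.016],
  [1,[0.01,-0.125,-0.03],0.016],
  [1,[0.01,-0.125,-0.03],0.016],
  [1,[0.01,-0.125,-0.03],0.016],
  [1,[0.01,-0.125,-0.03],0.016],
  [1,[0.01,-0.125,-0.03],0.016],
])

```text
t: 7.75
eef_pos: [0.4591, 0.2605, 0.174]
ee_rot: [0.999, -0.047, -0.001, 0.0]
contact_force: [-0.3, 0.7, -1.7]
grip_width: 0.159
gripper_force: 30.0
```

Run:
```python
from h import *
f=eyes.grab_frame("wrist");import pickle;pickle.dump(f,open("w3.pkl","wb"))
plan((.47,.36),-5.4)
cv2.imwrite("pics/w3.png",cv2.resize(f["color"][0:300,0:400],None,fx=2,fy=2,interpolation=cv2.INTER_CUBIC))
```

```text
t 7.8 pos [0.4593 0.2607 0.1742] yaw -5.43 tilt [-1.1e-03 -5.0e-04 -1.0e+00] shift [ 0.0012 -0.0999 -0.0001] turn -0.0005 F [ 0.27 -0.43 -0.93] q [ 0.3   0.5   1.74 -0.    0.9   1.97] grip 0.1572087178851409 29.99974654521793
```

View pics/w3.png

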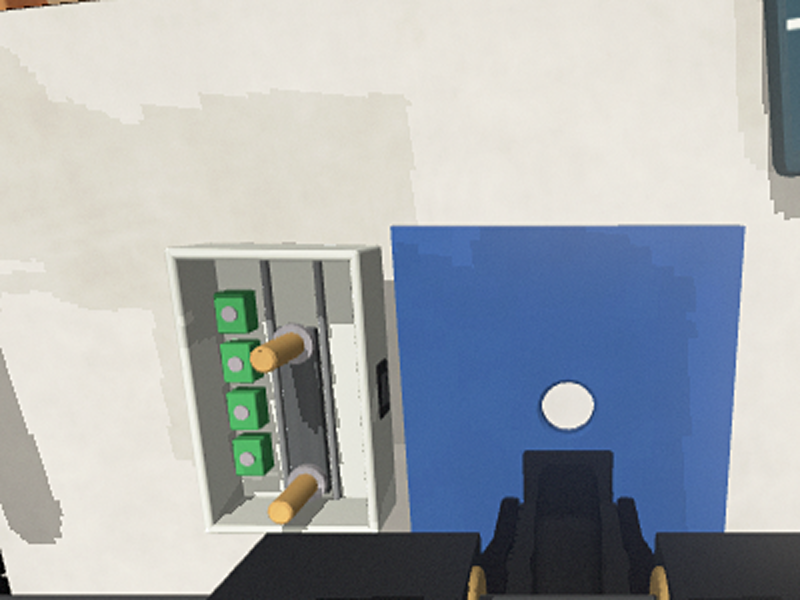

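Stud tops are at (263,359) and (281,511), the rim's top corners at (167,252), (359,251), (378,528) and (208,530), and the cover's front edge at (391,226)–(744,226) with its hole at (568,405), all in 2x crop pixels.

Run:
```python
from h import *
import pickle
f=pickle.load(open("w3.pkl","rb"));tcp=np.array([.4593,.2607]);a=np.radians(-5.43)
ex=np.array([np.cos(a),np.sin(a)]);ey=np.array([-ex[1],ex[0]])
g=lambda p,z:atz(f,(p[0]+.5)/2-.5,(p[1]+.5)/2-.5,z)[:2]
loc=lambda P,o:[(round(1e3*(p-o)@ex,1),round(1e3*(p-o)@ey,1)) for p in P]
S=[g(p,.057) for p in((263,359),(281,511))];d=S[0]-S[1]
print("studs",S,np.mean(S,0),np.linalg.norm(d),np.degrees(np.arctan2(d[1],d[0])))
Rm=np.array([g(p,.048) for p in((167,252),(359,251),(378,528),(208,530))]);e=np.diff(Rm,axis=0,append=Rm[:1])
print("rim",Rm.mean(0),np.linalg.norm(e,axis=1),np.degrees(np.arctan2(e[:,1],e[:,0])))
print("studs in rim",loc(S,Rm.mean(0)))
zt=.1742-.0345+.005
C=[g(p,zt) for p in((391,226),(744,226),(568,405))]
print("cover rel tcp",loc(C,tcp))
```

```text
studs [array([0.49486071, 0.36617583]), array([0.43578394, 0.37202179])] [0.46532233 0.36909881] 0.0593653150157908 -5.651323531350117
rim [0.47788058 0.36743645] [0.06848482 0.10808761 0.06803451 0.10858322] [-95.06978664 173.90804706  85.35363926  -5.84866137]
studs in rim [(np.float64(17.0), np.float64(0.4)), (np.float64(-42.3), np.float64(0.6))]
cover rel tcp [(np.float64(74.7), np.float64(38.7)), (np.float64(74.8), np.float64(-40.7)), (np.float64(33.0), np.float64(-1.2))]
```

Emit:
carry_out([
  [1,[0.0155,-0.04,0],0.003],
  [1,[0.0155,-0.08,0],0.003],
  [1,[0.0155,-0.1,0.01],0.003],
  [1,[0.0155,-0.1085,0.025],0.003],
  [1,[0.0155,-0.1085,0.045],0.003],
  [1,[0.0155,-0.1085,0.06],0.003],
  [1,[0.0155,-0.1085,0.065],0.003],
  [1,[0.0155,-0.1085,0.065],0.003],
  [1,[0.0155,-0.1085,0.065],0.003],
  [1,[0.0155,-0.1085,0.065],0.003],
])

```text
t: 8.8
eef_pos: [0.4856, 0.3683, 0.1103]
ee_rot: [0.999, -0.048, 0.001, -0.0]
contact_force: [-0.3, -0.0, -1.6]
grip_width: 0.154
gripper_force: 30.0
```

Run:
```python
from h import *
plan((.485,.3674),-5.6,.0915)
```

```text
t 8.8 pos [0.4856 0.3683 0.1103] yaw -5.53 tilt [ 1.4e-03  6.0e-04 -1.0e+00] shift [-0.0006  0.001   0.0188] turn 0.0012 F [-0.33 -0.   -1.62] q [ 0.47  0.68  1.58 -0.    0.88  2.13] grip 0.15365050563331564 29.99979856889695
```

Emit:
carry_out([
  [1,[0,0.001,0.005],0.001],
  [1,[0,0.001,0.01],0.001],
  [1,[0,0.001,0.014],0.001],
  [1,[0,0.001,0.016],0.001],
  [1,[0,0.001,0.016],0.001],
  [1,[0,0.001,0.016],0.001],
  [1,[0,0.001,0.016],0.001],
])

```text
t: 9.5
eef_pos: [0.4851, 0.3675, 0.0937]
ee_rot: [0.999, -0.049, 0.0, -0.0]
contact_force: [0.0, 0.1, -3.2]
grip_width: 0.16
gripper_force: 30.0
```

Emit:
carry_out([
  [1,[0,0,0.0005],0],
  [1,[0,0,0.001],0],
  [1,[0,0,0.0015],0],
  [1,[0,0,0.002],0],
  [1,[0,0,0.0025],0],
  [1,[0,0,0.003],0],
  [1,[0,0,0.003],0],
  [1,[0,0,0.003],0],
  [1,[0,0,0.003],0],
])

```text
t: 10.4
eef_pos: [0.4849, 0.3674, 0.0906]
ee_rot: [0.999, -0.049, 0.0, -0.0]
contact_force: [0.1, 0.1, -0.6]
grip_width: 0.16
gripper_force: 30.0
```

Run:
```python
from h import *
plan((.485,.3674),-5.6,.0915)
```

```text
t 10.4 pos [0.4849 0.3674 0.0906] yaw -5.57 tilt [ 1.e-04  0.e+00 -1.e+00] shift [ 0.0001 -0.     -0.0009] turn 0.0006 F [ 0.13  0.05 -0.57] q [ 0.46  0.71  1.59 -0.    0.84  2.13] grip 0.15952809199697573 29.99961585737765
```

Emit:
carry_out([
  [1,[0,0,0.0005],0],
  [1,[0,0,0.001],0],
  [1,[0,0,0.0015],0],
  [1,[0,0,0.002],0],
  [1,[0,0,0.002],0],
  [1,[0,0,0.002],0],
  [1,[0,0,0.002],0],
  [1,[0,0,0.002],0],
])

```text
t: 11.2
eef_pos: [0.485, 0.3674, 0.0886]
ee_rot: [0.999, -0.049, 0.0, -0.0]
contact_force: [0.1, -1.2, 1.3]
grip_width: 0.16
gripper_force: 30.0
```

Emit:
carry_out([
  [1,[0,0,0],0],
  [1,[0,0,0],0],
  [1,[0,0,0],0],
])

```text
t: 11.5
eef_pos: [0.485, 0.3674, 0.0886]
ee_rot: [0.999, -0.049, 0.0, -0.0]
contact_force: [-0.2, -0.4, 1.5]
grip_width: 0.164
gripper_force: 30.0
```

In contact on the stud tops at about 4 N. Sliding towards -x.

Emit:
carry_out([
  [1,[-0.0015,0,0],0],
  [1,[-0.003,0,0],0],
  [1,[-0.0045,0,0],0],
  [1,[-0.006,0,0],0],
  [1,[-0.0075,0,0],0],
  [1,[-0.009,0,0],0],
  [1,[-0.0105,0,0],0],
  [1,[-0.012,0,0],0],
  [1,[-0.0135,0,0],0],
  [1,[-0.015,0,0],0],
  [1,[-0.015,0,0],0],
  [1,[-0.015,0,0],0],
])

```text
t: 12.7
eef_pos: [0.4697, 0.3689, 0.0885]
ee_rot: [0.999, -0.049, -0.0, 0.0]
contact_force: [1.0, 1.0, 1.2]
grip_width: 0.158
gripper_force: 30.0
```

Emit:
carry_out([
  [1,[-0.001,0,0],0],
  [1,[-0.002,0,0],0],
  [1,[-0.003,0,0],0],
  [1,[-0.003,0,0],0],
  [1,[-0.003,0,0],0],
])

```text
t: 13.2
eef_pos: [0.4669, 0.3691, 0.0885]
ee_rot: [0.999, -0.049, -0.0, 0.0]
contact_force: [2.1, -0.6, 0.6]
grip_width: 0.155
gripper_force: 30.0
```

Emit:
carry_out([
  [1,[-0.0005,0,0],0],
  [1,[-0.001,0,0],0],
  [1,[-0.0015,0,0],0],
  [1,[-0.0015,0,0],0],
  [1,[-0.0015,0,0],0],
])

```text
t: 13.7
eef_pos: [0.4654, 0.3693, 0.0885]
ee_rot: [0.999, -0.049, -0.0, 0.0]
contact_force: [1.7, -0.3, 1.6]
grip_width: 0.16
gripper_force: 30.0
```

Emit:
carry_out([
  [1,[-0.0005,0,0],0],
  [1,[-0.001,0,0],0],
  [1,[-0.0015,0,0],0],
  [1,[-0.0015,0,0],0],
  [1,[-0.0015,0,0],0],
])

```text
t: 14.2
eef_pos: [0.4627, 0.3692, 0.0879]
ee_rot: [0.999, -0.049, -0.001, 0.0]
contact_force: [-0.6, 1.6, -1.8]
grip_width: 0.154
gripper_force: 30.0
```

Emit:
carry_out([
  [1,[-0.0005,0,0],0],
  [1,[-0.001,0,0],0],
  [1,[-0.001,0,0],0],
  [1,[-0.001,0,0],0],
])

```text
t: 14.6
eef_pos: [0.4627, 0.3694, 0.0884]
ee_rot: [0.999, -0.049, -0.0, 0.0]
contact_force: [0.4, -0.1, -2.0]
grip_width: 0.156
gripper_force: 30.0
```

The push vanished near x 0.463, so the holes are over the studs. Lowering.

Emit:
carry_out([
  [1,[0,0,0.0005],0],
  [1,[0,0,0.001],0],
  [1,[0,0,0.0015],0],
  [1,[0,0,0.002],0],
  [1,[0,0,0.0025],0],
  [1,[0,0,0.003],0],
  [1,[0,0,0.003],0],
  [1,[0,0,0.003],0],
  [1,[0,0,0.003],0],
])

```text
t: 15.5
eef_pos: [0.463, 0.3695, 0.0855]
ee_rot: [0.999, -0.049, -0.0, 0.0]
contact_force: [-0.8, -0.2, -2.0]
grip_width: 0.154
gripper_force: 30.0
```

Emit:
carry_out([
  [1,[0,0,0.0005],0],
  [1,[0,0,0.001],0],
  [1,[0,0,0.0015],0],
  [1,[0,0,0.002],0],
  [1,[0,0,0.0025],0],
  [1,[0,0,0.003],0],
  [1,[0,0,0.003],0],
  [1,[0,0,0.003],0],
  [1,[0,0,0.003],0],
])

```text
t: 16.4
eef_pos: [0.463, 0.3695, 0.0826]
ee_rot: [0.999, -0.049, 0.0, -0.0]
contact_force: [0.6, -0.8, -1.9]
grip_width: 0.157
gripper_force: 30.0
```

Emit:
carry_out([
  [1,[0,0,0.0005],0],
  [1,[0,0,0.001],0],
  [1,[0,0,0.0015],0],
  [1,[0,0,0.002],0],
  [1,[0,0,0.002],0],
  [1,[0,0,0.002],0],
  [1,[0,0,0.002],0],
])

```text
t: 17.1
eef_pos: [0.4631, 0.3695, 0.0807]
ee_rot: [0.999, -0.049, 0.0, -0.0]
contact_force: [0.4, -0.4, -0.3]
grip_width: 0.157
gripper_force: 30.0
```

Emit:
carry_out([
  [1,[0,0,0.0005],0],
  [1,[0,0,0.001],0],
  [1,[0,0,0.001],0],
  [1,[0,0,0.001],0],
])

```text
t: 17.5
eef_pos: [0.4631, 0.3695, 0.0796]
ee_rot: [0.999, -0.049, 0.0, -0.0]
contact_force: [0.1, -0.2, 1.0]
grip_width: 0.156
gripper_force: 30.0
```

Emit:
carry_out([
  [0,[0,0,0],0],
  [0,[0,0,0],0],
  [0,[0,0,0],0],
  [0,[0,0,0],0],
  [0,[0,0,0],0],
  [0,[0,0,0],0],
  [0,[0,0,0],0],
])

```text
t: 18.2
eef_pos: [0.463, 0.3695, 0.0795]
ee_rot: [0.999, -0.049, 0.0, -0.0]
contact_force: [0.1, -0.2, 0.8]
grip_width: 0.495
gripper_force: 0.0
```

Emit:
carry_out([
  [0,[0,0,-0.005],0],
  [0,[0,0,-0.02],0],
  [0,[0,0,-0.04],0],
  [0,[0,0,-0.07],0],
  [0,[0,0,-0.11],0],
  [0,[0,0,-0.13],0],
  [0,[0,0,-0.13],0],
  [0,[0,0,-0.13],0],
  [0,[0,0,-0.13],0],
])

```text
t: 19.1
eef_pos: [0.4621, 0.369, 0.2082]
ee_rot: [0.999, -0.049, -0.001, 0.001]
contact_force: [-0.1, -0.1, 0.1]
grip_width: 0.503
gripper_force: 0.0
```

Run:
```python
from h import *
f=eyes.grab_frame("wrist");g=eyes.grab_frame("scene")["color"]
cv2.imwrite("pics/end.png",np.hstack([cv2.resize(f["color"],(440,330)),cv2.resize(g[200:300,200:300],(330,330),interpolation=cv2.INTER_CUBIC)]))
```

```text
(no output)
```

View pics/end.png

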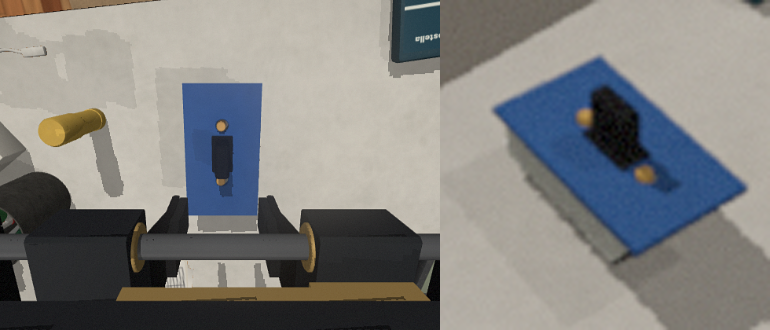

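Both brass studs show through the holes, at (221,126) and (221,181) on the left and (585,117) and (645,175) on the right. The cover lies flat on the rim and the gripper is clear, so I'm handing in.

```bash
python3 -c "
from h import *
print(arm.sign_off())"
```

```text
the job is handed in; nothing more can be done
None
```

The cover is back on the box with both studs through its holes; it looks flush on the rim in the final pictures, the gripper has let go, and the job is handed in (the hand-in gave no verdict).

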